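# Roll the battery cell onto the gantry's pick-up line and start the cycle

## Robot

A 7-joint arm with a two-finger parallel gripper is mounted at the origin on the work surface. World frame = base frame: x ahead of the robot, y to its left, z up, the work surface at z = 0. Lengths are in m, angles in rad, forces in N, time in s.
With the tool pointing down it reaches from about 0.35 to 0.9 m from the base axis. Payload 8.1 kg.
Tool frame: the origin (TCP) lies at the centre of the arm's flange, where the gripper is bolted on; the fingertips stand 178 mm ahead of it and the grasp point (between the pads) lies 159 mm ahead of it; z points along the fingers, y is the line along which they close (so a half turn about z gives the same grasp; the last joint's range is limited). The gripper opens to 92 mm and grips with 3 to 60 N. Pads are 19 mm wide; open, the fingers measure 130 mm over their backs; the gripper's body (75 mm by 190 mm) begins 47 mm behind the grasp point.
Start: joints at [1.224, 0.434, 0.025, 1.573, -0.012, 1.134, -0.075], TCP at [0.151, -0.607, 0.405] pointing down, gripper open.
Joint ranges: [-2.62, 2.62], [-0.44, 2.09], [-1.27, 1.32], [0.08, 2.57], [-1.32, 4.46], [0.12, 2], [-2.74, 2.74]. Speed limits (rad/s): [2.22, 2.22, 3.01, 3.01, 3.14, 3.14, 3.14].

## Interface

Orientations are given as a rotation vector (axis times angle).
In Python, from cell import arm gives the robot as it stands. The module is installed in compiled form; this text tells all that it offers.
- The arm moves only by the shell command python3 -m inch 'ROWS' [FORCE]. ROWS is text: rows parted by semicolons, each of 5 numbers parted by spaces: the shift along the tool's x, y, z in m, then the turn about the tool's z in rad, then the finger opening in m, from 0 to 0.0918. In form: x y z roll fingers; .... A call has 1 to 5 rows; each row is the pose to reach, as a shift and turn from the pose commanded when the call began, along the tool's axes at that moment; what a row does not reach only later rows make up. A row lasts 1/10 s, in which the tool goes at most 50 mm and 8.59 degrees, less where a joint would pass 70% of its speed; a pose out of reach is approached as far as the arm can. A call with a gripper value outside its range is refused whole. The fingers move at their own pace and stop on an object; FORCE is the grip in N (left out, the last holds). Time passes only in rows, so rows that repeat a pose let the fingers close. It gives the time, the measured TCP pose, the force, the opening and the grip force at its end, in the units of the state.
- arm.observe(): the state, without advancing time (a new reading comes with each control period).
- arm.get_image(name): name is "scene" or "top"; returns the picture (480x640x3 uint8, red, green, blue); there is no depth.
- arm.get_calibration(name): a dict with "intrinsics" (3x3 intrinsics, pixels), "pose" (4x4, takes a point from camera to world coordinates). Camera axes: x right, y up, looking along -z (the intrinsics and any distortion apply to the point x, -y, -z); pixel columns grow to the right and rows downward; lengths in m; the calibration is good to about 2 mm. A picture is of the moment at which its call begins. get_calibration takes no time and is no camera call.
- arm.sign_off(): hands the job in; it is judged then, once.
Trained networks look in the newest picture that a camera, given by its name, has taken for a name from the list of things; names that differ only in an ending like _2 or _b are one class to them, and where a whole thing is asked for, a point or a joint stands for the part that bears it (a point fixed in the world has none). Each returns a list of dicts, best first, with "conf" (0 to 1); they miss things now and then, are a little off and sometimes report something else, mostly with a low value. They report only what shows in the picture. A call takes as long as a camera call. They do not tell look-alikes from the thing itself.
- arm.look_for(camera, query): "point" ([row, column] in pixels, amid what is visible of it).
- arm.silhouettes(camera, query): "region" (480x640 bool, what is visible of it) and "point" ([row, column] in pixels, amid what is visible of it).
- arm.place_of(camera, query): "point" ([row, column] in pixels: a listed point, or the origin of a listed thing).
The state is a dict: "clock": time; "joints": joint angles; "dq": joint speeds; "joint_efforts": joint torques, N m; "position": TCP position; "ee_rot": TCP orientation; "force": force on the tool from outside, world axes, zero at the start; "ft_torque": the same for the moment, N m; "width": opening from 0.0 (shut) to 1.0 (fully open); "gripper_force": force on a finger pad.
Only numpy, scipy, OpenCV 4.12 (cv2) and the standard library are available. Lean on these libraries where they do the work, as an engineer would, in place of code of your own. Each camera call takes 0.05 s, during which the arm holds its last target. There are 200 camera calls.

## Task

With a fingertip on its top, gently roll the blue battery cell that lies on the yellow mat until it lies along the black pick-up line, centred over it; then, with the cell let go, press the green start button fully down to call the gantry, and let it come up again. Roll the cell from above: do not shove it from the side, slide it along or pick it up, and leave the other parts and the red emergency stop alone.

Things in the scene. Friction and masses are not known exactly. Their poses are not given: they have to be found in the camera images.
- cell: blue cylinder with steel ends and a white label along one side, 32 mm across, 140 mm long, 0.28 kg, lying on the mat 65 to 100 mm from the line, on either side of it, nearly parallel to it. Origin in the middle of its axis; own x along the axis; y and z turn as it rolls. The mat keeps it from running on by more than a few mm. A tip pressed on its top rolls it at half the tip's speed
- mat: yellow mat, 280 mm (own x) by 360 mm (own y), 2 mm thick, fixed to the table. Origin in the middle of its underside, z up. The black pick-up line, 4 mm wide and 264 mm long, runs along the mat's own x through its middle (own y = 0); its ends show beyond both ends of a cell lying on it
- start (a joint): green start button, 30 mm across, spring-loaded, fully down takes about 5 N: 0 is up, 0.006 m is fully down
- start_top (a point): middle of the green button's top face (72 mm above the table when up). The button points up, on the grey control station beside the mat; the station is 86 by 165 mm and 54 mm high, and the button's steel collar, 46 mm across, stands 6 mm below the top of the button
- estop (a joint): red emergency-stop button on the same station, 0 is up, 0.006 m is down; to be left alone
- estop_top (a point): middle of the red button's top face, 82 mm from the middle of the green one, same height; the button is 40 mm across in a yellow collar
- spacer: bystander on the mat, on the other side of the line from the cell: flat black plastic spacer with two round holes, 82 x 42 x 12 mm. Origin in the middle of its underside
- busbar: bystander on a corner of the mat: flat copper bar 65 x 22 x 4 mm. Origin in the middle of its underside
- spare0: bystander: an identical cell standing upright on the table to the left of the mat, 140 mm tall. Origin in the middle of its foot
- spare1: bystander: another identical cell standing upright, farther from the robot. Origin in the middle of its foot
- jar: bystander: squat jar, 56 mm across, 60 mm tall, between the two standing cells. Origin in the middle of its foot
- driver: bystander: screwdriver, 190 mm long, lying on the table to the right of the mat
Mind the look-alikes: they are no part of the job. Of the things that look like the part that bears start, the largest one is meant.

How it is judged:
By the outcome, as a careful person would: the job done as asked, in the order asked, and still so for the second after the job is handed in, with the robot touching nothing.
It also fails if it takes over 58 s, if anything falls off the work surface, if the arm or the gripper's body presses on something with over 40 N, if the wrist force passes 120 N, or if a joint passes its speed limit or range.

## Working session

There is one attempt and no reset: what is moved stays moved. The work goes in short steps, Python scripts to look and compute and a shell command to move; the robot and the scene stay as the last step left them, time stands still between calls to the robot, and variables do not carry over. Pictures are saved under pics/ and viewed, at most 11 in all, crops included, and the job is handed in when it is done.

```bash
mkdir -p pics
cat > h.py <<'E'
from cell import arm
import numpy as np, cv2
from scipy.spatial.transform import Rotation as R
def ray(cam,rc,z):
    c=arm.get_calibration(cam);K=np.array(c["intrinsics"]);P=np.array(c["pose"])
    d=np.linalg.inv(K)@[rc[1],rc[0],1]; d=P[:3,:3]@(d*[1,-1,-1]); o=P[:3,3]
    return o+d*(z-o[2])/d[2]
def tool(p):
    s=arm.observe(); return R.from_rotvec(s["ee_rot"]).inv().apply(np.array(p)-s["position"])
E
python3 - <<'E'
from h import *
np.set_printoptions(precision=4,suppress=True)
for c in("scene","top"):
    im=arm.get_image(c);cv2.imwrite(f"pics/{c}0.png",im[:,:,::-1]); print(c,arm.get_calibration(c))
    for q,z in(("cell",.018),("mat",0.002),("start_top",.072),("estop_top",.072),("spacer",.002),("jar",0)):
        for r in arm.place_of(c,q)[:4]: print(c,q,np.round(r["conf"],2),np.round(r["point"]),ray(c,r["point"],z))
s=arm.observe();print(s); print(R.from_rotvec(s["ee_rot"]).as_matrix())
E
```

```text
scene {'intrinsics': array([[493.3555,   0.    , 320.4383],
       [  0.    , 493.3555, 243.9088],
       [  0.    ,   0.    ,   1.    ]]), 'pose': array([[ 0.8483, -0.267 ,  0.4574,  0.9427],
       [ 0.5294,  0.4475, -0.7207, -0.7073],
       [-0.0123,  0.8535,  0.5209,  0.6051],
       [ 0.    ,  0.    ,  0.    ,  1.    ]])}
scene cell 0.97 [254. 385.] [0.5708 0.1429 0.018 ]
scene cell 0.18 [276. 370.] [0.5826 0.0483 0.018 ]
scene mat 0.62 [278. 369.] [0.5733 0.0637 0.002 ]
scene start_top 0.68 [347. 249.] [ 0.5422 -0.2866  0.072 ]
scene start_top 0.64 [290. 117.] [ 0.2426 -0.2946  0.072 ]
scene start_top 0.51 [323. 181.] [ 0.4093 -0.2994  0.072 ]
scene estop_top 0.92 [381. 210.] [ 0.5386 -0.37    0.072 ]
scene estop_top 0.55 [342. 148.] [ 0.3981 -0.3605  0.072 ]
scene estop_top 0.23 [206. 380.] [0.5041 0.2495 0.072 ]
scene spacer 0.65 [299. 338.] [ 0.5546 -0.0329  0.002 ]
scene jar 0.76 [210. 420.] [0.5459 0.4075 0.    ]
top {'intrinsics': array([[568.3149,   0.    , 320.8005],
       [  0.    , 568.3149, 234.9967],
       [  0.    ,   0.    ,   1.    ]]), 'pose': array([[ 0.0054
[... 654 characters left out ...]
2 ]
top spacer 0.87 [201. 346.] [ 0.5519 -0.0367  0.002 ]
top jar 0.8 [211. 143.] [0.5286 0.4071 0.    ]
{'clock': 0.7, 'joints': array([ 1.2244,  0.4345,  0.025 ,  1.5732, -0.0116,  1.134 , -0.0751]), 'dq': array([-0.0013,  0.0001,  0.0008, -0.0013,  0.0013, -0.0019,  0.0002]), 'joint_efforts': array([ -0.0009, -66.7495,   0.9836, -31.4762,  -0.0605,   0.0324,
         0.    ]), 'position': array([ 0.1509, -0.6065,  0.4048]), 'ee_rot': array([3.1182, 0.3819, 0.    ]), 'force': array([-0.066 , -0.1378,  0.0071]), 'ft_torque': array([-0.0051, -0.0213,  0.005 ]), 'gripper_force': 0.0, 'width': 0.9992834098519511}
[[ 0.9704  0.2413  0.    ]
 [ 0.2413 -0.9704 -0.0001]
 [-0.      0.0001 -1.    ]]
```

View pics/scene0.png

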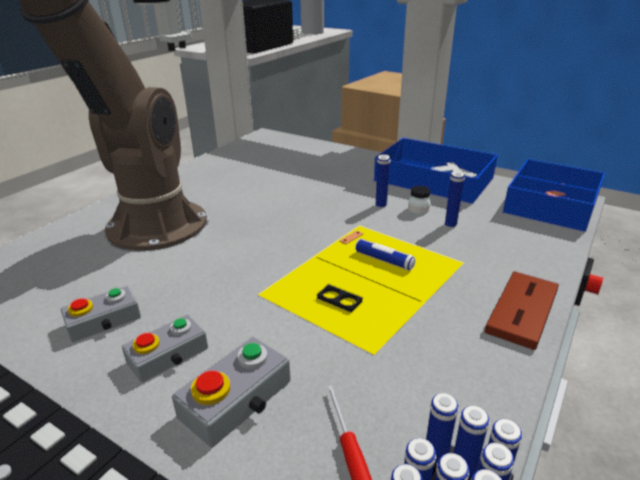

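View pics/top0.png

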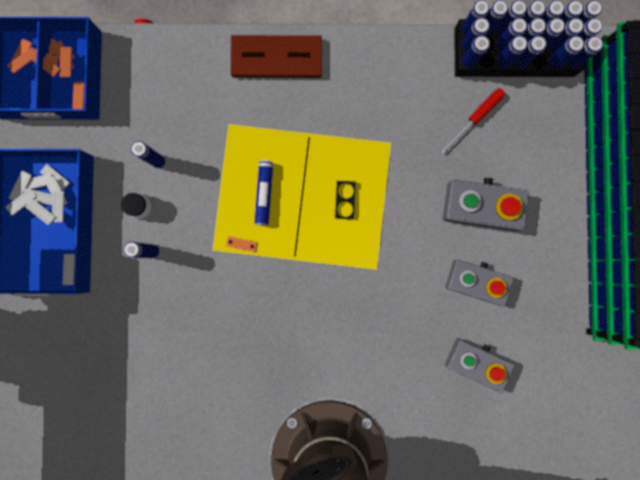

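Scene picture: cell at about (254,385), line running from (318,260) to (420,300), spacer (299,340). Candidate stations, green button in the top view: (201,471), (278,468), (361,469). The first is clearly the largest and lies beside the mat. I'll confirm it in a crop and measure by colour.

```bash
cat > m.py <<'E'
from h import *
np.set_printoptions(precision=4,suppress=True)
def comp(mask,near):
    n,l,s,c=cv2.connectedComponentsWithStats(mask.astype(np.uint8)); i=1+np.argmin(np.hypot(*(c[1:]-near[::-1]).T)+1e3*(s[1:,4]<15)); return l==i
def line(mask,cam,z):
    p=np.array([ray(cam,q,z)[:2] for q in np.argwhere(mask)])
    v=cv2.fitLine(p.astype(np.float32),cv2.DIST_HUBER,0,1e-4,1e-4).ravel(); d=v[:2]*np.sign(v[0]); t=(p-v[2:])@d; w=(p-v[2:])@[-d[1],d[0]]
    return v[2:]+d*(t.max()+t.min())/2+np.array([-d[1],d[0]])*(w.max()+w.min())/2*0,d,np.ptp(t),np.ptp(w)
def measure(cam,cz=.018):
    im=arm.get_image(cam).astype(int); r,g,b=im[...,0],im[...,1],im[...,2]
    mat=comp((r>130)&(g>120)&(b<70),np.array([189,302] if cam=="top" else [278,369]))
    hull=np.zeros(mat.shape,np.uint8); cv2.fillConvexPoly(hull,cv2.convexHull(np.argwhere(mat)[:,::-1].astype(np.int32)),1)
    hull=cv2.erode(hull,np.ones((5,5)))
    return im,mat,hull.astype(bool)
E
python3 - <<'E'
from m import *
for cam in("top","scene"):
    im,mat,h=measure(cam); r,g,b=im[...,0],im[...,1],im[...,2]
    q=np.argwhere(mat)[:,::-1].astype(np.float32)
    box=cv2.approxPolyDP(cv2.convexHull(q),8,True)[:,0]; cs=np.array([ray(cam,p[::-1],.002)[:2] for p in box]); print(cam,"mat",cs,cs.mean(0))
    sil=arm.silhouettes(cam,"cell")
    for s in sil[:3]:
        if s["conf"]>.5: print("cell",s["conf"],s["point"],line(s["region"],cam,.018))
    blue=h&(b>g+25)&(b>r+25); print("blue",blue.sum(),line(comp(blue,np.array([193,263] if cam=="top" else [254,385])),cam,.018))
    dark=h&(r<90)&(g<90)&(b<60)
    lm=comp(dark,np.array([196,302] if cam=="top" else [278,369])); print("line",lm.sum(),line(lm,cam,.002))
    gm=comp((g>r+40)&(g>b+20)&(g>80),np.array([201,471] if cam=="top" else [352,252]))
    print("green",gm.sum(),np.argwhere(gm).mean(0),ray(cam,np.argwhere(gm).mean(0),.072))
    x=im[140:260,420:580] if cam=="top" else im[330:450,160:320]
    cv2.imwrite(f"pics/crop_{cam}.png",cv2.resize(x[...,::-1].astype(np.uint8),None,fx=4,fy=4))
a=cv2.imread("pics/crop_top.png");b=cv2.imread("pics/crop_scene.png");cv2.imwrite("pics/crop.png",cv2.resize(np.hstack([a,b]),(800,300)))
E
```

```text
top mat [[ 0.6801 -0.1305]
 [ 0.406  -0.102 ]
 [ 0.4454  0.2525]
 [ 0.7186  0.2216]] [0.5625 0.0604]
blue 542 (array([0.5631, 0.1431]), array([ 0.9977, -0.0679], dtype=float32), np.float64(0.12502827515723905), np.float64(0.027182887650029797))
line 100 (array([0.562 , 0.1298]), array([ 0.9977, -0.0671], dtype=float32), np.float64(0.12348549336722998), np.float64(0.004160635910150321))
green 143 [200.2238 470.6853] [ 0.5464 -0.2903  0.072 ]
scene mat [[ 0.7205  0.217 ]
 [ 0.6829 -0.1311]
 [ 0.4094 -0.1009]
 [ 0.4503  0.249 ]] [0.5658 0.0585]
cell 0.58 [252.0, 385.7] (array([0.5675, 0.144 ]), array([ 0.9929, -0.1192], dtype=float32), np.float64(0.1587775478466063), np.float64(0.06026498170156713))
blue 553 (array([0.5598, 0.1406]), array([ 0.9931, -0.1173], dtype=float32), np.float64(0.13526457644393686), np.float64(0.05000997054379455))
line 480 (array([ 0.5536, -0.027 ]), array([ 0.9772, -0.2123], dtype=float32), np.float64(0.09001636492835496), np.float64(0.05972131550686609))
green 224 [349.7723 251.2188] [ 0.5487 -0.2895  0.072 ]
```

View pics/crop.png

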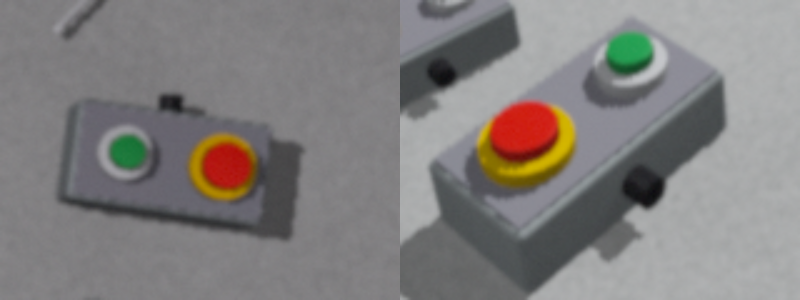

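The enlarged crop confirms it: the big station, green button at (127,150) and red e-stop at (228,165) in the crop's left half. Estimates:

| Item | Estimate |
|---|---|
| Green top | (0.547, −0.290) |
| Mat centre | (0.564, 0.0595) |
| Line yaw | about −0.108 |
| Cell | (0.563, 0.143), yaw about −0.07 |
| Distance to roll | about 83 mm |

The target pose is tool y along the cell.

```bash
cat > to.py <<'E'
import sys
from h import *
x,y,zt,yaw=map(float,sys.argv[1:5]); s=arm.observe()
M=R.from_rotvec(s["ee_rot"]).as_matrix(); a=np.arctan2(M[1,1],M[0,1])
print("pos",np.round(s["position"],4),"tipz",round(s["position"][2]-.178,4),"yaw",round(a,4),"F",np.round(s["force"],1),"t",s["clock"])
print("shift",np.round(tool([x,y,zt+.178]),4),"roll",round(-(yaw-a),4))
E
R="0.581 -0.628 0 -1.259 0.05"
python3 -m inch '0.581 -0.628 0 -1.259 0.05;0.581 -0.628 0 -1.259 0.05;0.581 -0.628 0 -1.259 0.05;0.581 -0.628 0 -1.259 0.05;0.581 -0.628 0 -1.259 0.05' 20; python3 to.py .563 .15 .08 -.068
```

```text
clock: 1.4
position: [0.2719, -0.3856, 0.405]
ee_rot: [2.756, 1.505, -0.0]
force: [2.0, -0.2, -0.1]
width: 0.613
gripper_force: 0.0
pos [ 0.2719 -0.3856  0.405 ] tipz 0.227 yaw -0.571 F [ 2.  -0.2 -0.1] t 1.4
shift [ 0.608  -0.0447  0.1466] roll -0.503
```

```bash
python3 -m inch '0.608 -0.045 0.03 -0.503 0.05;0.608 -0.045 0.05 -0.503 0.05;0.608 -0.045 0.08 -0.503 0.05;0.608 -0.045 0.1 -0.503 0.05;0.608 -0.045 0.12 -0.503 0.05'; python3 to.py .563 .15 .06 -.068
```

```text
clock: 1.9
position: [0.3911, -0.1693, 0.3706]
ee_rot: [2.299, 2.138, 0.001]
force: [0.5, 0.1, -0.1]
width: 0.543
gripper_force: 0.0
pos [ 0.3911 -0.1693  0.3706] tipz 0.1926 yaw -0.0725 F [ 0.5  0.1 -0.1] t 1.9
shift [0.331  0.1481 0.1326] roll -0.0045
```

```bash
python3 -m inch '0.331 0.148 0.13 0 0.05;0.331 0.148 0.13 0 0.05;0.331 0.148 0.13 0 0.05;0.331 0.148 0.13 0 0.05;0.331 0.148 0.13 0 0.05' >/dev/null
python3 -m inch '0.2 0.09 0.08 0 0.05;0.2 0.09 0.08 0 0.05;0.2 0.09 0.08 0 0.05;0.2 0.09 0.08 0 0.05'; python3 to.py .563 .15 .036 -.068
```

```text
clock: 2.8
position: [0.5926, 0.203, 0.2165]
ee_rot: [2.302, 2.137, -0.0]
force: [0.9, -0.6, 0.4]
width: 0.548
gripper_force: 0.0
pos [0.5926 0.203  0.2165] tipz 0.0385 yaw -0.0744 F [ 0.9 -0.6  0.4] t 2.8
shift [-0.0551 -0.0256  0.0025] roll -0.0064
```

```bash
python3 -m inch '-0.02 -0.01 -0.01 0 0.05;-0.055 -0.026 -0.01 -0.006 0.05;-0.055 -0.026 -0.003 -0.006 0.05;-0.055 -0.026 -0.001 -0.006 0.05;-0.055 -0.026 -0.001 -0.006 0.05'; python3 to.py .563 .15 .034 -.068
python3 - <<'E'
from m import *
for c in("scene","top"):
    im=arm.get_image(c); x=im[170:330,270:470] if c=="scene" else im[110:270,210:410]
    cv2.imwrite(f"pics/a_{c}.png",cv2.resize(x[...,::-1],None,fx=4,fy=3.5))
a=cv2.imread("pics/a_top.png");b=cv2.imread("pics/a_scene.png");cv2.imwrite("pics/a.png",cv2.resize(np.hstack([a,b]),(800,300)))
E
```

```text
clock: 3.3
position: [0.562, 0.1487, 0.2183]
ee_rot: [-2.296, -2.144, -0.001]
force: [0.7, -0.2, -0.9]
width: 0.549
gripper_force: 0.0
pos [0.562  0.1487 0.2183] tipz 0.0403 yaw -0.0682 F [ 0.7 -0.2 -0.9] t 3.3
shift [0.0013 0.0009 0.0063] roll -0.0002
```

View pics/a.png

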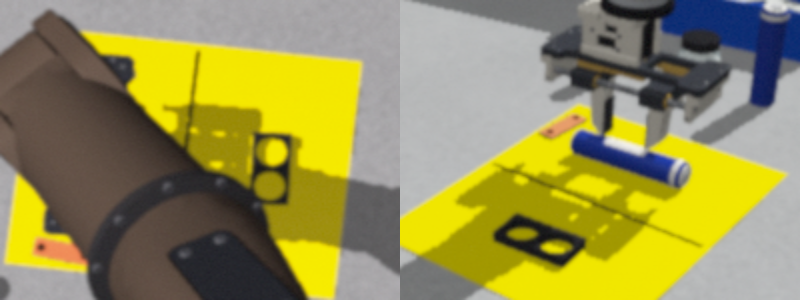

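The scene crop shows both tips just above the cell, slightly behind its top. Next: lower slowly and watch the force.

```bash
python3 -m inch '0 0 0.003 0 0.05;0 0 0.005 0 0.05;0 0 0.0055 0 0.05' | egrep 'pos|^force'; python3 -m inch '0 0 0.0005 0 0.05;0 0 0.001 0 0.05'| egrep 'pos|^force'; python3 -m inch '0 0 0.0005 0 0.05;0 0 0.0005 0 0.05'| egrep 'pos|^force'
```

```text
position: [0.5617, 0.1485, 0.2125]
force: [0.4, 0.4, 0.0]
position: [0.5617, 0.1486, 0.2121]
force: [-2.6, 0.1, 7.1]
position: [0.5617, 0.1488, 0.2121]
force: [-2.6, 0.6, 8.7]
```

```bash
python3 -m inch '-0.005 0 0 0 0.05;-0.01 0 0 0 0.05;-0.015 0 0 0 0.05;-0.02 0 0 0 0.05;-0.024 0 0 0 0.05'| egrep 'pos|^force'
python3 -m inch '0 0 0 0 0.05;0 0 -0.006 0 0.05;0 0 -0.006 0 0.05'| egrep 'pos|^force'
python3 - <<'E'
from m import *
im,mat,h=measure("scene"); r,g,b=im[...,0],im[...,1],im[...,2]
blue=h&(b>g+25)&(b>r+25); print(blue.sum(),line(comp(blue,np.array([254,385])),"scene",.018))
cv2.imwrite("pics/b.png",cv2.resize(im[200:330,260:460,::-1].astype(np.uint8),None,fx=4,fy=4))
E
```

```text
position: [0.5601, 0.1246, 0.2121]
force: [-2.0, 0.7, 7.7]
position: [0.5604, 0.1245, 0.2181]
force: [0.1, 0.0, 0.1]
475 (array([0.5596, 0.1299]), array([ 0.9937, -0.1118], dtype=float32), np.float64(0.13439852941646147), np.float64(0.05000403515307385))
```

View pics/b.png

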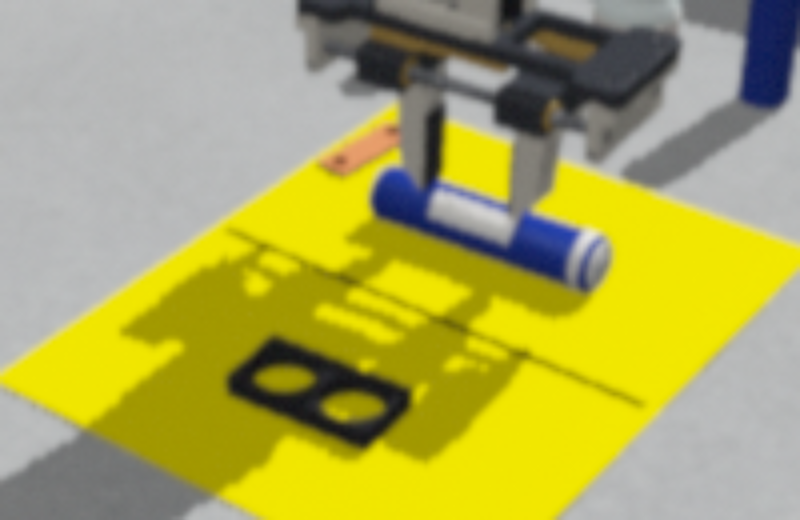

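The cell rolled about 12 mm for 24 mm of tip travel, with no slip. Next, repeated strokes with a small twist each (+0.01) to bring the yaw onto the line's.

```bash
python3 -m inch '0.0135 0 0 0 0.05;0.0135 0 0 0 0.05;0.0135 0 0.004 0 0.05;0.0135 0 0.006 0 0.05;0.0135 0 0.0063 0 0.05'| egrep 'pos|^force'
python3 -m inch '-0.006 0 0 0.002 0.05;-0.012 0 0 0.005 0.05;-0.018 0 0 0.007 0.05;-0.024 0 0 0.01 0.05;-0.028 0 0 0.012 0.05'| egrep 'pos|^force'
python3 -m inch '0 0 0 0 0.05;0 0 -0.006 0 0.05;0.014 0 -0.006 0 0.05;0.014 0 -0.006 0 0.05;0.014 0 -0.002 0 0.05'| egrep 'pos|^force'
python3 - <<'E'
from m import *
im,mat,h=measure("scene"); r,g,b=im[...,0],im[...,1],im[...,2]
blue=h&(b>g+25)&(b>r+25); print(blue.sum(),line(comp(blue,np.array([260,380])),"scene",.018))
E
```

```text
position: [0.561, 0.1385, 0.2119]
force: [-4.7, 0.4, 16.3]
position: [0.5591, 0.1101, 0.2119]
force: [-3.7, -0.2, 13.4]
position: [0.5603, 0.1248, 0.2129]
force: [0.5, -0.1, 0.2]
563 (array([0.5589, 0.1194]), array([ 0.994 , -0.1092], dtype=float32), np.float64(0.13474115325563046), np.float64(0.04950571622464261))
```

```bash
python3 -m inch '0 0 0.0014 0 0.05;0 0 0.0017 0 0.05;-0.006 0 0.0017 0.003 0.05;-0.012 0 0.0017 0.006 0.05;-0.018 0 0.0017 0.009 0.05'| egrep 'pos|^force'
python3 -m inch '-0.006 0 0 0.003 0.05;-0.01 0 0 0.004 0.05;-0.01 0 0 0.004 0.05;-0.01 0 -0.006 0.004 0.05;-0.01 0 -0.006 0.004 0.05'| egrep 'pos|^force'
python3 -m inch '0.014 0 0 0 0.05;0.014 0 0 0 0.05;0.014 0 0.004 0 0.05;0.014 0 0.006 0 0.05;0.014 0 0.006 0 0.05'| egrep 'pos|^force'
python3 -m inch '-0.006 0 0 0.002 0.05;-0.012 0 0 0.005 0.05;-0.018 0 0 0.007 0.05;-0.024 0 0 0.01 0.05;-0.028 0 0 0.012 0.05'| egrep 'pos|^force'
python3 -m inch '0 0 0 0 0.05;0 0 -0.006 0 0.05;0 0 -0.006 0 0.05'| egrep 'pos|^force'
python3 - <<'E'
from m import *
im,mat,h=measure("scene"); r,g,b=im[...,0],im[...,1],im[...,2]
blue=h&(b>g+25)&(b>r+25); print(blue.sum(),line(comp(blue,np.array([270,370])),"scene",.018))
cv2.imwrite("pics/c.png",cv2.resize(im[220:330,270:440,::-1].astype(np.uint8),None,fx=4.7,fy=4.7))
E
```

```text
position: [0.5589, 0.1061, 0.212]
force: [-1.9, 0.2, 11.7]
position: [0.558, 0.0958, 0.2176]
force: [-0.2, -0.2, 0.5]
position: [0.5592, 0.1105, 0.2119]
force: [-3.5, 0.4, 12.1]
position: [0.557, 0.0818, 0.212]
force: [-1.7, 0.6, 11.1]
position: [0.5567, 0.0819, 0.2177]
force: [-0.1, -0.6, -0.5]
671 (array([0.5573, 0.0867]), array([ 0.9918, -0.1278], dtype=float32), np.float64(0.1346255806394693), np.float64(0.05113273983168681))
```

View pics/c.png

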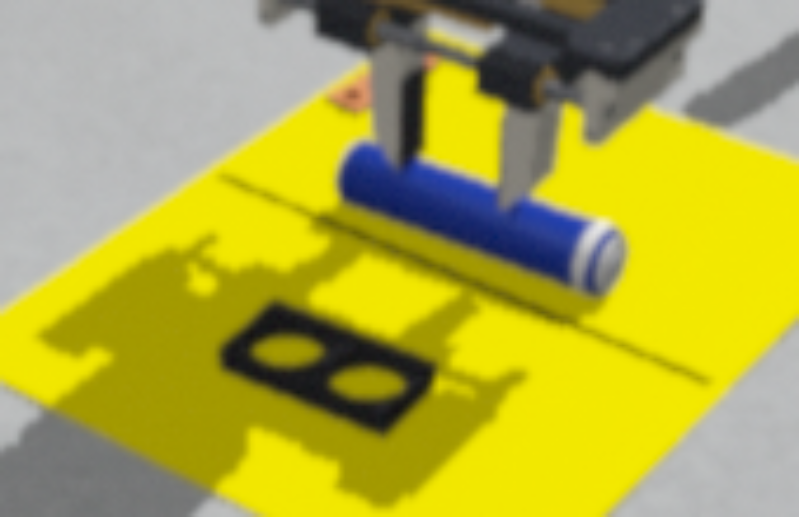

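```bash
python3 -m inch '0.014 0 0 0 0.05;0.014 0 0 0 0.05;0.014 0 0.004 0 0.05;0.014 0 0.006 0 0.05;0.014 0 0.006 0 0.05'| egrep 'pos|^force'
python3 -m inch '-0.006 0 0 0.002 0.05;-0.012 0 0 0.004 0.05;-0.018 0 0 0.006 0.05;-0.024 0 0 0.007 0.05;-0.028 0 0 0.008 0.05'| egrep 'pos|^force'
python3 -m inch '0 0 0 0 0.05;0 0 -0.006 0 0.05;0.014 0 -0.006 0 0.05;0.014 0 -0.006 0 0.05;0.014 0 -0.002 0 0.05'| egrep 'pos|^force'
python3 -m inch '0 0 0.0017 0 0.05;0 0 0.002 0 0.05;-0.006 0 0.002 0 0.05;-0.012 0 0.002 0 0.05;-0.018 0 0.002 0 0.05'| egrep 'pos|^force'
python3 -m inch '0 0 0 0 0.05;0 0 0 0 0.05;0 0 -0.01 0 0.05;0.05 0 -0.06 0 0.05;0.1 0 -0.1 0 0.05'| egrep 'pos|^force|clock'
python3 -m inch '0.05 0 -0.03 0 0.02;0.1 0 -0.03 0 0.02;0.15 0 -0.03 0 0.02'| egrep 'pos|^force|clock'
python3 - <<'E'
from m import *
im,mat,h=measure("scene"); r,g,b=im[...,0],im[...,1],im[...,2]
blue=h&(b>g+25)&(b>r+25); print(blue.sum(),line(comp(blue,np.array([276,367])),"scene",.018))
a=im[230:330,280:440,::-1]
im,mat,h=measure("top");c=im[115:275,210:400,::-1]
f=lambda x:cv2.resize(x.astype(np.uint8),(400,300))
cv2.imwrite("pics/d.png",cv2.resize(np.hstack([f(a),f(c)]),None,fx=1,fy=1))
E
```

```text
position: [0.5581, 0.0965, 0.2119]
force: [-3.5, 1.9, 11.3]
position: [0.5558, 0.0678, 0.2121]
force: [0.2, -0.3, 9.8]
position: [0.5567, 0.083, 0.2133]
force: [0.2, -0.1, 0.2]
position: [0.5551, 0.0642, 0.212]
force: [0.0, 0.5, 10.8]
clock: 11.35
position: [0.5629, 0.1362, 0.2895]
force: [1.7, 1.2, -0.2]
clock: 11.65
position: [0.5794, 0.2804, 0.3205]
force: [0.6, -0.2, -0.8]
689 (array([0.5548, 0.0632]), array([ 0.9931, -0.1173], dtype=float32), np.float64(0.13291148726689825), np.float64(0.04608788004359795))
```

View pics/d.png

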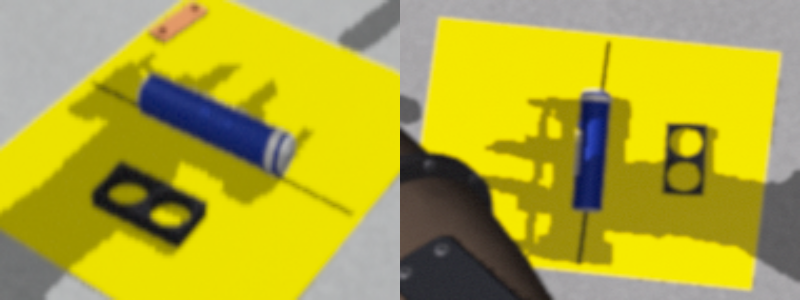

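```bash
cat > t.py <<'E'
from m import *
im,mat,h=measure("top"); r,g,b=im[...,0],im[...,1],im[...,2]
cm=comp(h&(b>45)&(b>.5*r),np.array([196,303]))
P=np.array([ray("top",q,.018)[:2] for q in np.argwhere(cm)]).astype(np.float32)
c,s,a=cv2.minAreaRect(P*1000); print("cell rect",c,s,a,"fit",line(cm,"top",.018))
# subpixel line: yellow-darkness centroid per row, off the cell
L=[]
rows=np.argwhere(cm)[:,0]; top,bot=rows.min()-3,rows.max()+4
for y in list(range(135,top))+list(range(bot,258)):
    x0=308.8-(y-137)*(308.8-295)/(255-137); xs=np.arange(int(x0)-5,int(x0)+7)
    v=r[y,xs].astype(float); w=np.clip(np.median(v)-v-25,0,None)
    if w.sum()>20: L.append([y,(w*xs).sum()/w.sum()])
L=np.array(L); Q=np.array([ray("top",q,.002)[:2] for q in L]).astype(np.float32)
v=cv2.fitLine(Q,cv2.DIST_HUBER,0,1e-4,1e-4).ravel(); d=v[:2]*np.sign(v[0]); n=np.array([-d[1],d[0]])
e=(Q-v[2:])@n; print("line",v[2:],"dir",d,"yaw",np.arctan2(d[1],d[0]),len(Q),"rms",e.std())
p,dd,*_=line(cm,"top",.018)
print("offset fit mm",1e3*(p-v[2:])@n,"rect",(np.array(c)-1e3*v[2:])@n,"cell yaw",np.arctan2(dd[1],dd[0]))
E
python3 t.py
```

```text
cell rect (562.7242431640625, 62.84062194824219) (32.62929916381836, 144.0584259033203) 85.64048767089844 fit (array([0.5627, 0.0626]), array([ 0.9978, -0.0662], dtype=float32), np.float64(0.14399953655532508), np.float64(0.03318331342453647))
line [0.5279 0.0644] dir [ 0.9938 -0.1113] yaw -0.11149791 46 rms 0.00012613382
offset fit mm 2.0208943390223153 rect 2.287122409472431 cell yaw -0.06625471
```

The top view shows the cell 2 mm short of the line and about 2–2.5° off its yaw, so the twist slipped with the fingers that close together. For the last bit of roll I'll spread the fingers wide and add the twist.

```bash
python3 to.py .563 .064 .042 -.07
```

```text
pos [0.5777 0.2835 0.319 ] tipz 0.141 yaw -0.1068 F [-0.  -1.2 -0.3] t 11.8
shift [-0.22    0.0089  0.0984] roll -0.0368
```

```bash
python3 -m inch '-0.05 0.009 0.01 -0.037 0.086;-0.1 0.009 0.03 -0.037 0.086;-0.15 0.009 0.05 -0.037 0.086;-0.19 0.009 0.08 -0.037 0.086;-0.22 0.009 0.094 -0.037 0.086'| egrep 'pos|^force'
python3 -m inch '0 0 0 0 0.086;0 0 0.004 0 0.086;0 0 0.004 0 0.086'| egrep 'pos|^force|width'
python3 to.py .563 .064 .0338 -.07
```

```text
position: [0.562, 0.0554, 0.2233]
force: [0.1, -0.3, -0.5]
position: [0.5632, 0.0598, 0.2209]
force: [-0.9, 0.6, 0.5]
width: 0.877
pos [0.5632 0.0598 0.2209] tipz 0.0429 yaw -0.0759 F [-0.9  0.6  0.5] t 12.6
shift [ 0.0042 -0.0005  0.0091] roll -0.0059
```

```bash
python3 -m inch '0.004 0 0.004 -0.006 0.086;0.004 0 0.008 -0.006 0.086;0.004 0 0.009 -0.006 0.086;0.004 0 0.0092 -0.006 0.086;0.004 0 0.0094 -0.006 0.086'| egrep 'pos|^force|width'
python3 -m inch '-0.001 0 0 0.015 0.086;-0.002 0 0 0.03 0.086;-0.003 0 0 0.04 0.086;-0.004 0 0 0.05 0.086;-0.004 0 0 0.05 0.086'| egrep 'pos|^force'
python3 -m inch '0 0 -0.004 0 0.086;0 0 -0.02 0 0.086;0.02 0 -0.06 0 0.086;0.07 0 -0.08 0 0.05;0.12 0 -0.1 0 0.02'| egrep 'pos|^force|clock'
python3 -m inch '0.05 0 0 0 0;0.09 0 0 0 0;0.09 0 0 0 0'| egrep 'pos|^force|clock'
python3 t.py
```

```text
position: [0.5636, 0.0643, 0.2121]
force: [-2.2, 0.2, 8.2]
width: 0.938
position: [0.5634, 0.0601, 0.2121]
force: [-1.4, 0.2, 7.4]
clock: 14.1
position: [0.5771, 0.172, 0.3103]
force: [1.9, 0.6, -0.4]
clock: 14.4
position: [0.5858, 0.2683, 0.3093]
force: [-0.2, -0.1, -0.4]
cell rect (561.6923828125, 61.15493392944336) (32.72132110595703, 141.91322326660156) 85.29898071289062 fit (array([0.5617, 0.0608]), array([ 0.997 , -0.0771], dtype=float32), np.float64(0.14188875328425146), np.float64(0.032949586314890006))
line [0.5445 0.0626] dir [ 0.9938 -0.1113] yaw -0.11152123 49 rms 0.0022422299
offset fit mm 0.15659482317694273 rect 0.5167405209072058 cell yaw -0.07713404
```

Offset is now under 0.5 mm, with the yaw within about 2° of the line (rolling alone keeps the yaw). The cell is let go. On to the button.

```bash
python3 -m inch '-0.05 0 0 0 0;-0.1 0 0 0 0;-0.15 0 0 0 0;-0.2 0 0 0 0;-0.25 0 0 0 0'| egrep 'pos|width'
python3 to.py .547 -.29 .09 -.1
```

```text
position: [0.5566, 0.0094, 0.3086]
width: 0.072
pos [0.5566 0.0094 0.3086] tipz 0.1306 yaw -0.1214 F [ 1.  -0.5  1.1] t 14.95
shift [-0.2983  0.0267  0.041 ] roll -0.0214
```

```bash
python3 -m inch '-0.05 0 0 0 0;-0.1 0 0 0 0;-0.15 0 0 0 0;-0.2 0 0 0 0;-0.25 0 0 0 0'| egrep 'pos|width'
python3 to.py .547 -.29 .09 -.1
```

```text
position: [0.5261, -0.2387, 0.3088]
width: 0.007
pos [ 0.5261 -0.2387  0.3088] tipz 0.1308 yaw -0.1216 F [0.9 0.  1.2] t 15.45
shift [-0.0484  0.027   0.0408] roll -0.0216
```

```bash
python3 -m inch '-0.044 0.027 0.01 0 0;-0.044 0.027 0.03 0 0;-0.044 0.027 0.035 0 0;-0.044 0.027 0.035 0 0'| egrep 'pos|width'
python3 to.py .547 -.29 .072 -.12
python3 - <<'E'
from m import *
im=arm.get_image("scene"); cv2.imwrite("pics/e.png",cv2.resize(im[280:450,150:400,::-1],None,fx=3,fy=3))
E
```

```text
position: [0.5481, -0.282, 0.2727]
width: 0.002
pos [ 0.5481 -0.282   0.2727] tipz 0.0947 yaw -0.1199 F [ 0.1 -0.1 -0.2] t 15.85
shift [-0.0081 -0.0001  0.0227] roll 0.0001
```

View pics/e.png

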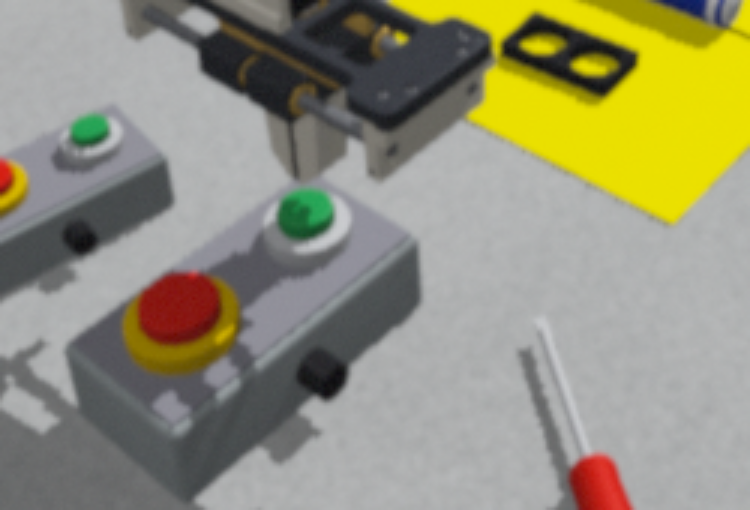

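The closed fingers are above and slightly behind the green button at (305,215), clear of the red one at (180,305). I'll shift 8 mm and press.

```bash
python3 -m inch '-0.008 0 0 0 0;-0.008 0 0.012 0 0;-0.008 0 0.02 0 0;-0.008 0 0.022 0 0;-0.008 0 0.024 0 0'| egrep 'pos|^force'
python3 -m inch '0 0 0.0015 0 0;0 0 0.003 0 0;0 0 0.0035 0 0'| egrep 'pos|^force'
python3 to.py .547 -.29 .066 -.12
```

```text
position: [0.548, -0.2904, 0.2494]
force: [-1.7, -0.8, 4.1]
position: [0.548, -0.2902, 0.248]
force: [-9.2, 2.2, 24.4]
pos [ 0.548  -0.2902  0.248 ] tipz 0.07 yaw -0.1201 F [-9.2  2.2 24.4] t 16.7
shift [ 0.0001 -0.0011  0.004 ] roll -0.0001
```

Run:
```python
from m import *
im=arm.get_image("scene"); cv2.imwrite("pics/f.png",cv2.resize(im[310:400,190:310,::-1],None,fx=6,fy=6,interpolation=2))
s=arm.observe();print(s["force"],s["ft_torque"],s["position"])
```

```text
[-8.288   2.147  21.4359] [0.3871 1.9612 0.0122] [ 0.548  -0.2903  0.248 ]
```

View pics/f.png

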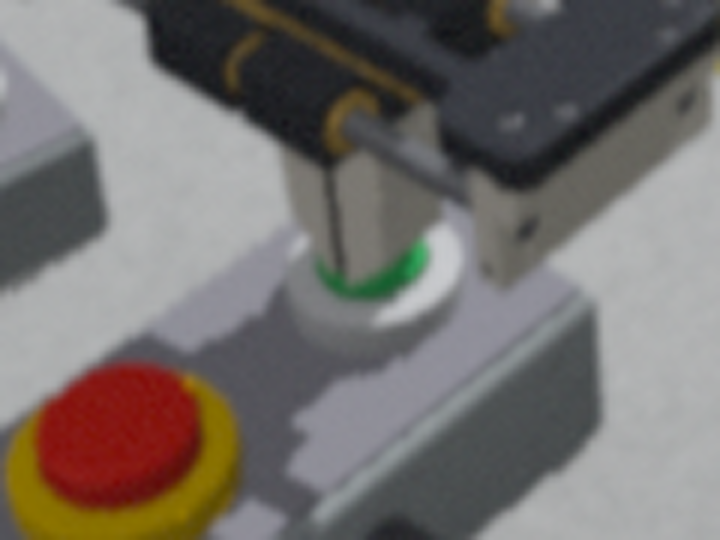

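The button meets about 20 N early, at tip height 70 mm. The moment puts the contact about 23 mm off towards −x, so the wide closed fingers are bearing on the collar. I'll switch to one finger of the open gripper (19 mm pad), with the other hanging clear beyond the station.

```bash
python3 -m inch '0 0 -0.01 0 0;0 0 -0.03 0 0.0918;0 0.02 -0.03 0 0.0918;0 0.055 -0.03 0 0.0918;0 0.055 -0.03 0 0.0918'| egrep 'pos|^force'
python3 -m inch '0 0 0 0 0.0918;0 0 0 0 0.0918;0 0 0 0 0.0918;0 0 0 0 0.0918;0 0 0 0 0.0918'| egrep 'pos|^force|width'
python3 to.py .602 -.2966 .072 -.12
python3 - <<'E'
from m import *
im=arm.get_image("scene"); cv2.imwrite("pics/g.png",cv2.resize(im[290:410,180:340,::-1],None,fx=4.5,fy=4.5,interpolation=2))
E
```

```text
position: [0.6062, -0.2962, 0.2765]
force: [-0.3, -0.1, 0.4]
position: [0.6025, -0.2972, 0.2763]
force: [0.3, 0.1, -0.0]
width: 0.738
pos [ 0.6025 -0.2972  0.2763] tipz 0.0983 yaw -0.1204 F [ 0.3  0.1 -0. ] t 17.75
shift [ 0.0005 -0.0005  0.0263] roll -0.0004
```

View pics/g.png

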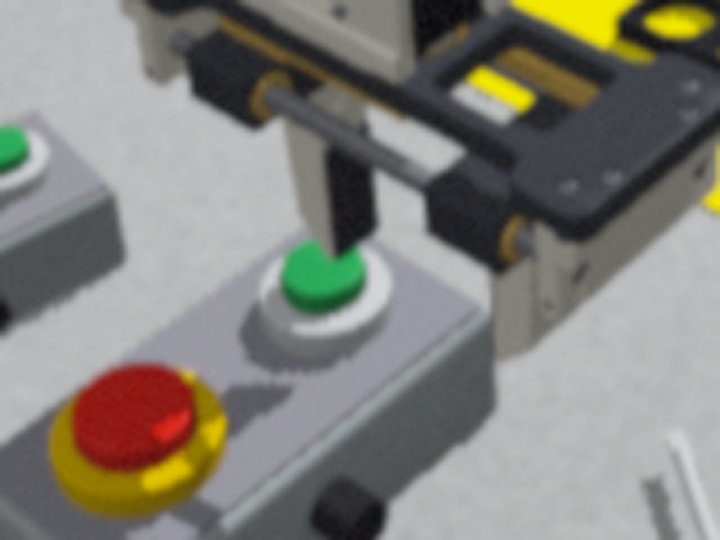

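One finger stands over the green button and the other is beyond the station's edge (still opening). I'll press in small steps.

```bash
python3 -m inch '0 0 0.006 0 0.0918;0 0 0.012 0 0.0918;0 0 0.018 0 0.0918;0 0 0.022 0 0.0918;0 0 0.024 0 0.0918'| egrep 'pos|^force|width'
python3 -m inch '0 0 0.002 0 0.0918;0 0 0.002 0 0.0918'| egrep 'pos|^force|width'
python3 -m inch '0 0 0.001 0 0.0918;0 0 0.002 0 0.0918'| egrep 'pos|^force|width'
python3 -m inch '0 0 0.001 0 0.0918;0 0 0.002 0 0.0918'| egrep 'pos|^force|width'
python3 - <<'E'
from h import *
s=arm.observe();print(s["force"],s["ft_torque"])
E
```

```text
position: [0.6027, -0.2969, 0.2515]
force: [-2.0, 0.6, 3.0]
width: 1.004
position: [0.6027, -0.297, 0.2501]
force: [-1.9, 0.8, 4.4]
width: 0.999
position: [0.6027, -0.297, 0.2483]
force: [-2.7, 1.4, 5.6]
width: 1.002
position: [0.6028, -0.2969, 0.2478]
force: [-7.3, 3.1, 24.6]
width: 1.003
[-7.31962998  3.05165835 24.57549408] [ 0.74228777  2.76407976 -0.05701188]
```

Spring force climbs 3.0 → 4.4 → 5.6 N, then a hard stop (24 N at tip height 69.8 mm), so the button is fully down. Hold briefly, release, and check everything.

```bash
python3 -m inch '0 0 0.0003 0 0.0918;0 0 0.0003 0 0.0918;0 0 0 0 0.0918'| egrep 'pos|^force'
python3 -m inch '0 0 -0.01 0 0.0918;0 0 -0.03 0 0.0918;0 0 -0.06 0 0.0918;0 0 -0.1 0 0.0918;0 0 -0.1 0 0.0918'| egrep 'pos|^force|clock'
python3 t.py
python3 - <<'E'
from m import *
f=lambda x:cv2.resize(x[...,::-1],(400,300))
cv2.imwrite("pics/z.png",np.hstack([f(arm.get_image("scene")[220:460,150:470]),f(arm.get_image("top")[110:275,200:420])]))
E
```

```text
position: [0.6028, -0.2969, 0.248]
force: [-6.0, 2.2, 16.7]
clock: 19.7
position: [0.6047, -0.2972, 0.3521]
force: [1.3, -0.4, 0.1]
cell rect (562.8179321289062, 61.47960662841797) (33.176719665527344, 144.1011505126953) 85.11246490478516 fit (array([0.5628, 0.0614]), array([ 0.9974, -0.0723], dtype=float32), np.float64(0.1440379640936346), np.float64(0.03375201867086611))
line [0.5592 0.0609] dir [ 0.9938 -0.1111] yaw -0.11131134 46 rms 0.00012593066
offset fit mm 0.9057834605835078 rect 0.9866572381351943 cell yaw -0.07239318
```

View pics/z.png

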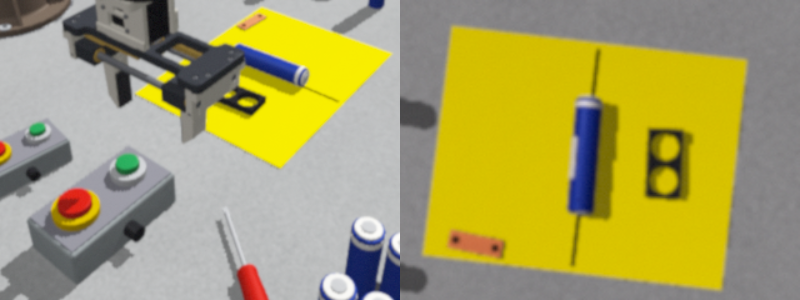

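The final picture shows the cell on the line, which emerges centrally at both ends (right half, (598,50) and (573,265)). The button is up at (127,163) and the other parts look undisturbed.

```bash
python3 -c "
from cell import arm
print(arm.sign_off())"
```

```text
the job is handed in; nothing more can be done
None
```

I rolled the cell onto the pick-up line, about 1 mm off centre and about 2° off parallel. Then I pressed the green button to its stop; it came back up, and the job is handed in at about 20 s. The first press, with both fingers closed, also drove the button at or near its stop (24 N), so it may have been pressed fully twice.

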